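# Tare the tub with its inner lid: set down the double lid, take off the outer one

## Task

Pick up the nested double lid from the green board by its blue knob, both lids together, and gently lower it onto the steel tub on the scale until the blue inner lid is fully seated in the tub's mouth with the white outer lid still on it. Then let go of the knob, take the white outer lid by its collar and lift it alone, level, until it is completely clear above the top of the blue knob, with the inner lid left sitting in the tub; finish while still holding the outer lid up there, so that the scale can be tared. Leave the tub standing where it is on the scale and do not disturb the jar and weight on the board or the cup and can on the table.

Things in the scene. Friction and masses are not known exactly. Their poses are not given: they have to be found in the camera images.
- inner_lid_knob (a point): blue inner lid: disc with an upright round knob, 22 mm diameter, on its axis (z up). Point: on the axis, 67 mm above the underside, 17 mm below the knob top, 17 mm above the nested collar top. Below: plug 100 mm diameter, 12 mm deep, chamfered, then a 124 mm flange, 6 mm thick, that rests on the tub rim. 0.35 kg. Starts on the green board under the outer lid; lifted by the knob it carries it along
- outer_lid_collar (a point): white outer lid: 140 mm round cap (z up its axis) resting loosely on the inner lid, skirt play 4 mm. Central collar 46 mm outside, 38 mm inside diameter, 28 mm tall; the knob comes through it, its top 34 mm above the collar top. Point: on the axis half-way up the collar, 14 mm above the cap top face, 28 mm above the skirt lower edge; nested, 31 mm below inner_lid_knob. 0.22 kg
- tub_rim (a point): open round steel tub with a red band, loose on the scale pan: 120 mm outside diameter, mouth 108 mm, 85 mm tall, 0.9 kg. Point: centre of the mouth, level with the rim top, z up, about 135 mm above the table. With the inner lid seated, inner_lid_knob is 55 mm above this point, on the axis
- scale: white bench scale with a metal pan, 240 x 240 mm, pan 50 mm above the table, fixed; origin at the centre of its underside. The tub stands near the pan's middle.
- board: green cutting board, 260 x 260 x 15 mm, fixed; origin at the centre of its underside. The nested lids start near its middle, the amber jar near one corner.
- jar: bystander: amber jar with a black cap, 40 mm in diameter, 62 mm tall, on a corner of the board; origin under its centre
- yellow_cup: bystander: open yellow cup, 72 mm wide, 65 mm tall, on the table between board and scale; origin under its centre
- weight: bystander: steel calibration weight, cylinder 36 mm in diameter, 45 mm tall, on another corner of the board; origin under its centre
- can: bystander: can with an orange label, 72 mm in diameter, 100 mm tall, on the table between board and scale, farther from the robot than the cup; origin under its centre

How it is judged:
On the way, in this order (a step that is already met when the one before it is completed fails the run):
1. both lids lifted together, nested, at least 30 mm off the board (height (world z) of inner_lid_knob above 0.112 m and z of outer_lid_collar in the frame of inner_lid_knob between -0.039 and -0.024 m), for 0.2 s.
2. inner lid fully seated in the tub, outer lid still nested on it, knob let go (z of inner_lid_knob in the frame of tub_rim between 0.051 and 0.059 m and horizontal distance between inner_lid_knob and tub_rim below 0.008 m and angle between inner_lid_knob's own z axis and vertical below 0.05 rad and z of outer_lid_collar in the frame of inner_lid_knob between -0.039 and -0.024 m and contact force between the fingers and inner_lid below 0.05 N), for 0.2 s.
At the end, for the whole second after the job is handed in: Outer lid held still, level to 0.2 rad, its skirt above the knob top (to 2 mm), touching neither inner lid nor tub; inner lid untouched in the tub mouth: knob point 55 mm over the rim within 4 mm, within 8 mm of the axis, level to 0.05 rad; tub upright, within 30 mm of its start (z of outer_lid_collar in the frame of inner_lid_knob above 0.044 m and z of outer_lid_collar in the frame of tub_rim above 0.099 m and angle between outer_lid_collar's own z axis and vertical below 0.2 rad and contact force between the fingers and outer_lid above 1 N and contact force between each of outer_lid, the fingers and inner_lid below 0.05 N and contact force between outer_lid and tub below 0.05 N and linear speed of outer_lid below 0.03 m/s and z of inner_lid_knob in the frame of tub_rim between 0.051 and 0.059 m and horizontal distance between inner_lid_knob and tub_rim below 0.008 m and angle between inner_lid_knob's own z axis and vertical below 0.05 rad and linear speed of inner_lid below 0.02 m/s and distance of tub_rim from where it was at the start of the episode below 0.03 m and angle between tub_rim's own z axis and vertical below 0.06 rad); the arm keeps its last pose, push and grip.
It fails at once if the outer lid comes off (by 18 mm) while the inner lid is not seated in the tub, or the inner lid is lifted or tilted out of its seat after that (z of outer_lid_collar in the frame of inner_lid_knob above -0.013 m and not (z of inner_lid_knob in the frame of tub_rim between 0.048 and 0.062 m and horizontal distance between inner_lid_knob and tub_rim below 0.01 m and angle between inner_lid_knob's own z axis and vertical below 0.08 rad)).
It fails at once if the lids are dropped from more than 15 mm above the seat (distance of inner_lid_knob from where it was at the start of the episode above 0.03 m and z of inner_lid_knob in the frame of tub_rim above 0.07 m and contact force between inner_lid and anything else below 0.02 N).
It fails at once if the tub is shifted by more than 30 mm or tipped (not (distance of tub_rim from where it was at the start of the episode below 0.03 m and angle between tub_rim's own z axis and vertical below 0.15 rad)).
It fails at once if the jar, weight, cup or can is moved more than 25 mm (distance of any of jar, weight, yellow_cup, can from where it was at the start of the episode above 0.025 m).
It also fails if it takes over 51 s, if anything falls off the work surface, if the arm or the gripper's body presses on something with over 40 N, if the wrist force passes 120 N, or if a joint passes its speed limit or range.

## Robot

A 7-joint arm with a two-finger parallel gripper is mounted at the origin on the work surface. World frame = base frame: x ahead of the robot, y to its left, z up, the work surface at z = 0. Lengths are in m, angles in rad, forces in N, time in s.
With the tool pointing down it reaches from about 0.4 to 0.85 m from the base axis. Payload 4.5 kg.
Tool frame: the origin (TCP) lies midway between the tips of the shut fingers; the grasp point (between the pads) lies 19 mm behind it; z points along the fingers, y is the direction in which the jaws open and shut (so a half turn about z gives the same grasp; the last joint's range is limited). The gripper opens to 85 mm and grips with 20 to 120 N. Pads are 22 mm wide; open, the fingers measure 114 mm over their backs; the gripper's body (76 mm by 85 mm) begins 54 mm behind the grasp point. The pads swing forward as they close: fully open they stand 13 mm farther back than shut.
Start: joints at [1.224, 0.689, -0.195, 1.565, 0.157, 0.902, -0.215], TCP at [0.232, -0.58, 0.231] pointing down, gripper open.
Joint ranges: [-3.01, 3.01], [-0.46, 2.08], [-1.47, 1.51], [0.13, 2.56], [-1, 4.14], [0.04, 2.09], [-2.66, 2.66]. Speed limits (rad/s): [2.57, 2.57, 3.14, 3.14, 3.14, 3.14, 3.14].

## Interface

Orientations are given as a rotation vector (axis times angle).
In Python, from plant import read_state, read_camera, get_calibration, finish_job gives the robot as it stands.
- The arm moves only by the tool move_arm, never from a script. Its argument "steps" is a list of rows, each an object with "dr": the turn, a rotation vector about the tool's x, y, z in rad, a list of three; "xyz": the shift along the tool's x, y, z in cm, a list of three; "fingers": the finger opening in cm, from 0 to 8.54. In form: [{"dr": [rx, ry, rz], "xyz": [x, y, z], "fingers": fingers}, ...]. A call has 1 to 20 rows; each row shifts and turns the pose as measured when the row begins, along the tool's axes as they then stand; what a row does not reach is not made up. A row lasts 1/8 s, in which the tool goes at most 62.5 mm and 10.7 degrees, less where a joint would pass 70% of its speed; a pose out of reach is approached as far as the arm can. A call with a gripper value outside its range is refused whole. The fingers move at their own pace and stop on an object; the grip force is fixed at half the most. Time passes only in rows, so rows that do not move let the fingers close. It gives the time, the measured TCP pose, the force and the opening at its end, in the units of the state.
- read_state(): the state, without advancing time (a new reading comes with each control period).
- read_camera(name): name is "scene" or "top" or "wrist"; returns the picture (420x560x3 uint8, red, green, blue); there is no depth.
- get_calibration(name): a dict with "K" (3x3 intrinsics, pixels), "extrinsics" (4x4, takes a point from world to camera coordinates). Camera axes: x right, y down, z forward; pixel columns grow to the right and rows downward; lengths in m; the calibration is good to about 2 mm. A picture is of the moment at which its call begins: read the wrist's pose just before it. get_calibration takes no time and is no camera call; for the wrist camera it gives the pose at the moment of the call.
- finish_job(): hands the job in, once; it reports no verdict.
The state is a dict: "time_s": time; "joints": joint angles; "qd": joint speeds; "joint_efforts": joint torques, N m; "ee_pos": TCP position; "tcp_rot": TCP orientation; "contact_force": force on the tool from outside, world axes, zero at the start; "wrist_torque": the same for the moment, N m; "finger_gap": finger opening in m.
Only numpy, scipy, OpenCV 4.12 (cv2) and the standard library are available. Lean on these libraries where they do the work, as an engineer would, in place of code of your own. Each camera call takes 0.05 s, during which the arm holds its last target.

## Working session

There is one attempt and no reset: what is moved stays moved. The work goes in short steps, Python scripts to look and compute and a tool call to move; the robot and the scene stay as the last step left them, time stands still between calls to the robot, and variables do not carry over. Pictures are saved under pics/ and viewed, and the job is handed in when it is done.

Besides the shell and the picture viewer there is one more tool, called as a command line: name --argument value ..., lists and objects as JSON in quotes. move_arm: Moves the arm, as the interface text tells. Its arguments: {"type":"object","properties":{"steps":{"type":"array"}},"required":["steps"]}

```bash
mkdir -p pics; ls
python3 - <<'E'
from plant import *
import cv2
s=read_state();print(s)
for n in ["scene","top","wrist"]:
    c=get_calibration(n);print(n,c["K"],c["extrinsics"])
    cv2.imwrite(f"pics/{n}0.png",read_camera(n)[:,:,::-1])
E
```

```text
pics
{'time_s': 0.0, 'joints': array([ 1.22381952,  0.69003563, -0.19449787,  1.56641355,  0.15728627,
        0.90251349, -0.21512118]), 'qd': array([ 0.00188256,  0.00019089, -0.00117896,  0.00029087,  0.00180857,
       -0.00110732,  0.00133681]), 'joint_efforts': array([ 2.94274023e-04, -5.39597046e+01, -1.26642879e+00, -1.58535933e+01,
        9.11497831e-03,  9.61265032e-03,  6.23307699e-06]), 'ee_pos': array([ 0.23196159, -0.57960948,  0.23043291]), 'tcp_rot': array([-3.08293407e+00, -5.94232442e-01,  8.07294692e-04]), 'contact_force': array([ 0.16199992, -0.68082915, -0.05479756]), 'wrist_torque': array([-0.00856295,  0.03754673,  0.05969472]), 'finger_gap': 0.08536539950148277}
scene [[386.98637941   0.         279.45992664]
 [  0.         386.98637941 206.8553329 ]
 [  0.           0.           1.        ]] [[ 0.70108172  0.71302928 -0.0085826  -0.42407848]
 [ 0.42506113 -0.42754209 -0.7978288  -0.15538258]
 [-0.57254472  0.55569506 -0.60282298  1.38072791]
 [ 0.          0.          0.          1.        ]]
top [[493.20967681   0.         276.11035216]
 [  0.         493.20967681 202.18622188]
 [  0.           0.           1.        ]] [[ 0.02428336 -0.99934832  0.02670693  0.00874968]
 [-0.99641452 -0.02636055 -0.08039417  0.56248245]
 [ 0.08104579 -0.02465893 -0.9964053   1.15835413]
 [ 0.          0.          0.          1.        ]]
wrist [[295.99438871   0.         282.01526588]
 [  0.         295.99438871 210.32908767]
 [  0.           0.           1.        ]] [[ 0.37115067 -0.92857141 -0.00152344 -0.62444936]
 [-0.88667385 -0.35489049  0.29641561 -0.03912643]
 [-0.27578371 -0.10866406 -0.95505783  0.38009692]
 [ 0.          0.          0.          1.        ]]
```

View pics/scene0.png

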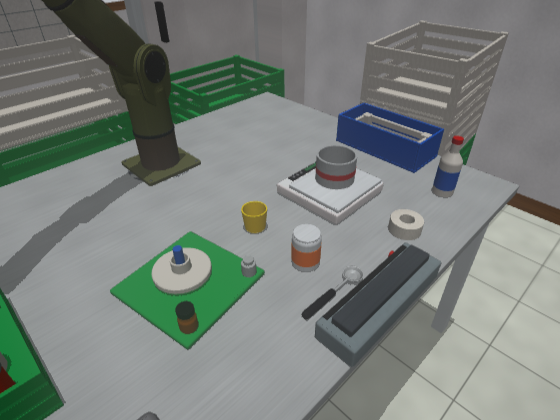

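View pics/top0.png

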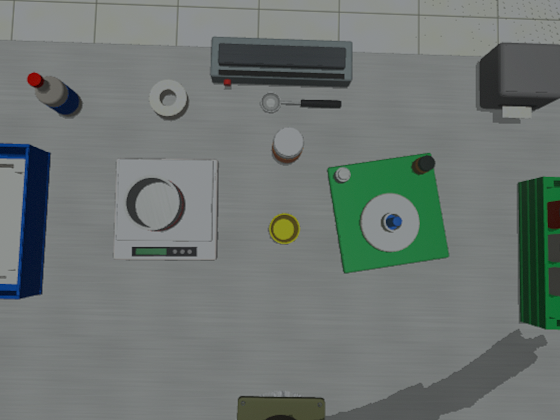

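Run:
```python
import cv2,numpy as np
a=cv2.imread("pics/top0.png");b=cv2.imread("pics/scene0.png")
def c(im,x,y,w,h,k): return cv2.resize(im[y:y+h,x:x+w],None,fx=k,fy=k,interpolation=cv2.INTER_CUBIC)
cv2.imwrite("pics/c1.png",np.hstack([c(a,350,185,80,80,5),c(a,115,165,80,80,5)]))
cv2.imwrite("pics/c2.png",np.hstack([c(b,142,230,80,80,5),c(b,296,130,80,80,5)]))
```

```text
(no output)
```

View pics/c1.png

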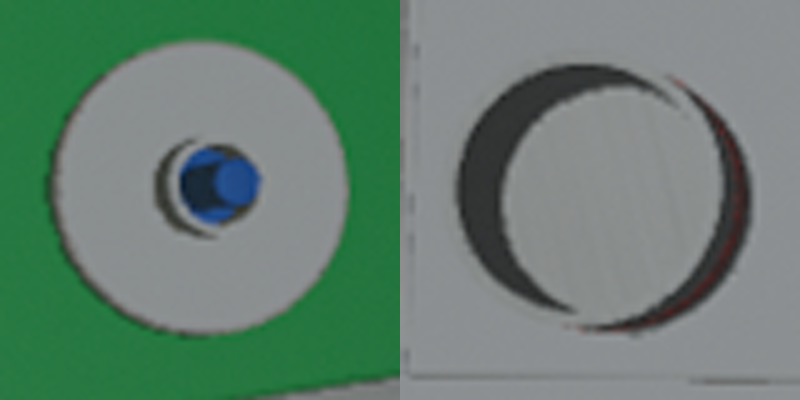

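View pics/c2.png

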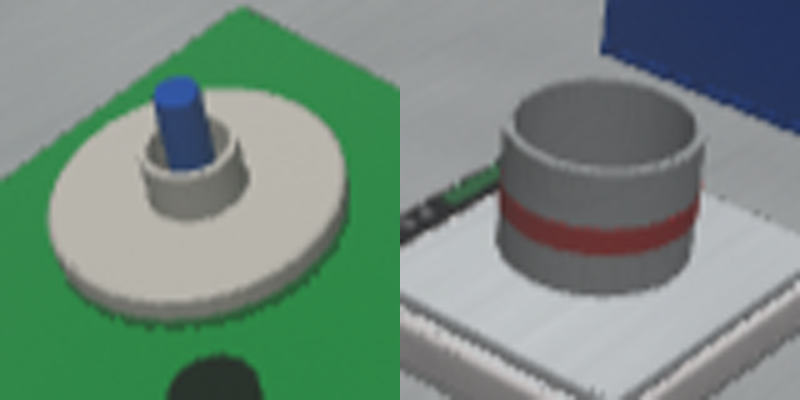

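View pics/wrist0.png

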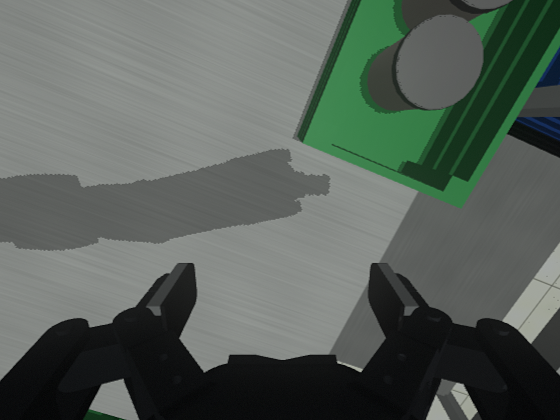

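```bash
cat > h.py <<'E'
import numpy as np,cv2
from plant import *
def ray(c,px,z):
    K,E=np.array(c["K"]),np.array(c["extrinsics"]);R,t=E[:3,:3],E[:3,3]
    d=R.T@np.linalg.solve(K,[px[0],px[1],1]);o=-R.T@t
    return (o+d*(z-o[2])/d[2]).round(4)
def proj(c,P):
    K,E=np.array(c["K"]),np.array(c["extrinsics"]);P=np.atleast_2d(P)
    q=(P@E[:3,:3].T+E[:3,3])@K.T;return q[:,:2]/q[:,2:]
def circ(x,y,z,r,n=120):
    a=np.linspace(0,2*np.pi,n);return np.c_[x+r*np.cos(a),y+r*np.sin(a),0*a+z]
def draw(im,c,P,x0,y0,w,h,k,col):
    q=((proj(c,P)-[x0,y0]+.5)*k)
    cv2.polylines(im,[q.astype(int).reshape(-1,1,2)],False,col,1)
E
python3 - <<'E'
from h import *
T=get_calibration("top");S=get_calibration("scene")
print("knob",ray(T,(397.0,220.8),.099),ray(S,(177.2,248.0),.099)); print("cap",ray(T,(390.2,222.0),.037))
tub=ray(S,(336.1,155.0),.135);print("tub",tub)
out=[]
for n,c,(x,y) in(("top",T,(110,160)),("scene",S,(292,130))):
    im=cv2.resize(cv2.imread(f"pics/{n}0.png")[y:y+90,x:x+90],None,fx=6,fy=6,interpolation=cv2.INTER_CUBIC)
    im=cv2.convertScaleAbs(im,alpha=1.6);raw=im.copy()
    for r,z in((.06,.135),(.054,.135),(.06,.05)):draw(im,c,circ(tub[0],tub[1],z,r),x,y,90,90,6,(0,255,0))
    cv2.imwrite(f"pics/t_{n}.png",im)
E
```

```text
knob [ 0.5211 -0.2477  0.099 ] [ 0.5241 -0.2469  0.099 ]
cap [ 0.5209 -0.2484  0.037 ]
tub [0.5501 0.2907 0.135 ]
```

View pics/t_top.png

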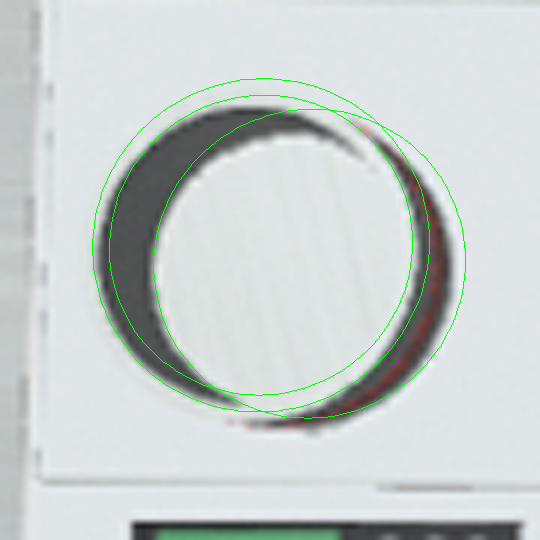

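View pics/t_scene.png

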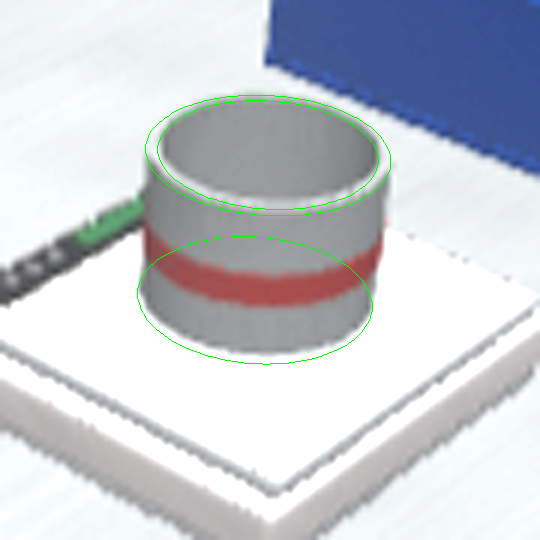

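```bash
cat >> h.py <<'E'
from scipy.spatial.transform import Rotation as Ro
def go(p,yaw=None):
    s=read_state();R=Ro.from_rotvec(s["tcp_rot"]);M=R.as_matrix()
    d=(np.array(p)-s["ee_pos"])@M*100
    print("t",round(s["time_s"],3),"pos",s["ee_pos"].round(4),"F",s["contact_force"].round(1),"gap",round(s["finger_gap"],4),"j",s["joints"].round(2))
    print("tool x",M[:,0].round(3),"y",M[:,1].round(3),"z",M[:,2].round(3))
    print("cm tool",d.round(2),"|",np.linalg.norm(d).round(2))
    a=np.arctan2(M[1,0],M[0,0]) if yaw is None else yaw
    G=np.c_[[np.cos(a),np.sin(a),0],[np.sin(a),-np.cos(a),0],[0,0,-1]]
    print("yaw",a.round(3) if yaw is None else (yaw,np.arctan2(M[1,0],M[0,0])),"dr",Ro.from_matrix(M.T@G).as_rotvec().round(3))
E
python3 -c "
from h import *
go([.5225,-.2475,.20])"
```

```text
t 0.15 pos [ 0.2321 -0.5798  0.2306] F [0.3 0.6 0. ] gap 0.0853 j [ 1.22  0.69 -0.19  1.57  0.16  0.9  -0.22]
tool x [ 0.928  0.372 -0.   ] y [ 0.372 -0.928 -0.001] z [-0.001  0.001 -1.   ]
cm tool [ 39.31 -20.05   3.09] | 44.24
yaw 0.381 dr [-0.001  0.    -0.   ]
```

move_arm --steps '[{"dr": [0, 0, 0], "xyz": [4.9, -2.5, 0.3], "fingers": 8.5}, {"dr": [0, 0, 0], "xyz": [4.9, -2.5, 0.3], "fingers": 8.5}, {"dr": [0, 0, 0], "xyz": [4.9, -2.5, 0.3], "fingers": 8.5}, {"dr": [0, 0, 0], "xyz": [4.9, -2.5, 0.3], "fingers": 8.5}, {"dr": [0, 0, 0], "xyz": [4.9, -2.5, 0.3], "fingers": 8.5}, {"dr": [0, 0, 0], "xyz": [4.9, -2.5, 0.3], "fingers": 8.5}, {"dr": [0, 0, 0], "xyz": [4.9, -2.5, 0.3], "fingers": 8.5}, {"dr": [0, 0, 0], "xyz": [4.9, -2.5, 0.3], "fingers": 8.5}, {"dr": [0, 0, 0], "xyz": [0, 0, 0], "fingers": 8.5}]'

```text
time_s: 1.27
ee_pos: [0.5306, -0.2392, 0.2026]
tcp_rot: [-3.083, -0.589, 0.002]
contact_force: [-0.7, 0.6, -0.2]
finger_gap: 0.0849
```

Run:
```python
from h import *
go([.5225,-.2475,.20])
c=get_calibration("wrist");im=read_camera("wrist");cv2.imwrite("pics/w1.png",im[:,:,::-1])
np.save("w1E.npy",c["extrinsics"]);print(proj(c,[[.5225,-.2475,.099]]))
```

```text
t 1.275 pos [ 0.5306 -0.2392  0.2026] F [-0.7  0.6 -0.2] gap 0.0849 j [ 0.42  0.67 -0.13  1.73  0.12  0.76 -0.96]
tool x [ 0.929  0.369 -0.   ] y [ 0.369 -0.929 -0.003] z [-0.002  0.003 -1.   ]
cm tool [-1.06  0.47  0.26] | 1.19
yaw 0.378 dr [-0.003  0.    -0.   ]
[[287.24538357 220.09441802]]
```

View pics/w1.png

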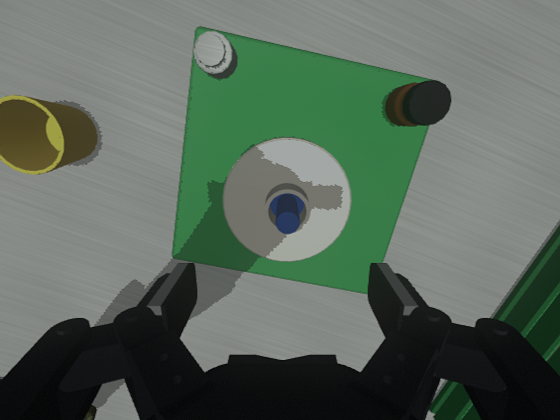

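Run:
```python
from h import *
im=cv2.imread("pics/w1.png")[170:250,240:340]
cv2.imwrite("pics/w1c.png",cv2.convertScaleAbs(cv2.resize(im,None,fx=8,fy=7,interpolation=cv2.INTER_CUBIC),alpha=1.5))
```

```text
(no output)
```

View pics/w1c.png

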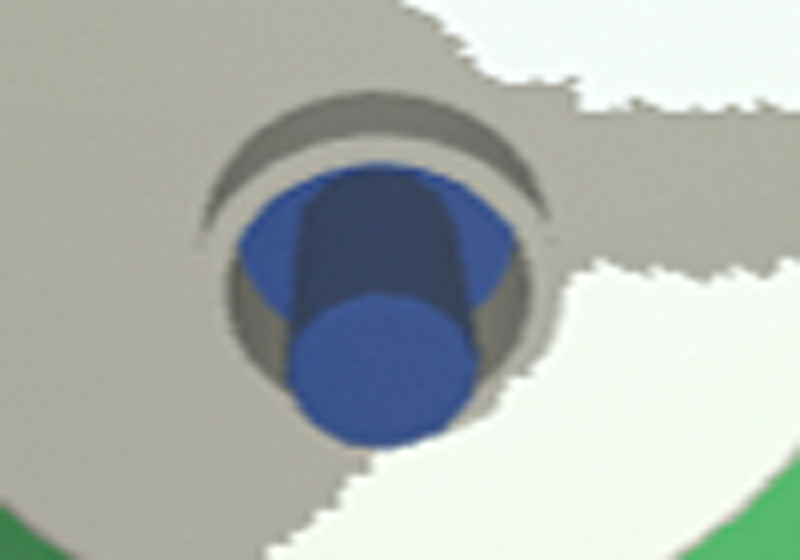

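Run:
```python
from h import *
c=get_calibration("wrist")
print(ray(c,(287.3,222.6),.099))
p=ray(c,(287.3,222.6),.099);go([p[0],p[1],.072])
```

```text
[ 0.5178 -0.2518  0.099 ]
t 1.325 pos [ 0.5284 -0.2424  0.2026] F [-0.3 -0.4  0.3] gap 0.0849 j [ 0.43  0.67 -0.13  1.73  0.12  0.76 -0.96]
tool x [ 0.931  0.365 -0.003] y [ 0.365 -0.931 -0.002] z [-0.004  0.    -1.   ]
cm tool [-1.29  0.51 13.06] | 13.13
yaw 0.374 dr [-0.002  0.003 -0.   ]
```

Run:
```python
from h import *
c=get_calibration("wrist")
c["extrinsics"]=np.load("w1E.npy")
p=ray(c,(287.3,222.6),.099);print(p);go([p[0],p[1],.072])
```

```text
[ 0.5203 -0.2484  0.099 ]
t 1.325 pos [ 0.5284 -0.2424  0.2026] F [-0.3 -0.4  0.3] gap 0.0849 j [ 0.43  0.67 -0.13  1.73  0.12  0.76 -0.96]
tool x [ 0.931  0.365 -0.003] y [ 0.365 -0.931 -0.002] z [-0.004  0.    -1.   ]
cm tool [-0.93  0.29 13.06] | 13.09
yaw 0.374 dr [-0.002  0.003 -0.   ]
```

move_arm --steps '[{"dr": [0, 0, 0], "xyz": [-0.45, 0.15, 3.0], "fingers": 8.5}, {"dr": [0, 0, 0], "xyz": [-0.4, 0.15, 3.0], "fingers": 8.5}, {"dr": [0, 0, 0], "xyz": [0, 0, 2.0], "fingers": 8.5}, {"dr": [0, 0, 0], "xyz": [0, 0, 0], "fingers": 8.5}, {"dr": [0, 0, 0], "xyz": [0, 0, 0], "fingers": 8.5}]'

```text
time_s: 1.95
ee_pos: [0.517, -0.2559, 0.1214]
tcp_rot: [3.086, 0.569, -0.01]
contact_force: [0.7, -1.1, 0.6]
finger_gap: 0.085
```

```bash
python3 -c "
from h import *
go([.5207,-.248,.072])"
```

```text
t 1.95 pos [ 0.517  -0.2559  0.1214] F [ 0.7 -1.1  0.6] gap 0.085 j [ 0.44  0.78 -0.11  1.81  0.15  0.57 -0.97]
tool x [ 0.934  0.356 -0.007] y [ 0.356 -0.934  0.002] z [-0.006 -0.005 -1.   ]
cm tool [ 0.66 -0.62  4.93] | 5.01
yaw 0.364 dr [0.002 0.007 0.   ]
```

move_arm --steps '[{"dr": [0, 0.006, 0], "xyz": [0.6, -0.6, 1.5], "fingers": 8.5}, {"dr": [0, 0, 0], "xyz": [0, 0, 0], "fingers": 8.5}, {"dr": [0, 0, 0], "xyz": [0, 0, 0], "fingers": 8.5}]'

```text
time_s: 2.33
ee_pos: [0.5215, -0.2507, 0.1094]
tcp_rot: [3.084, 0.565, 0.005]
contact_force: [-0.6, -0.8, 0.0]
finger_gap: 0.0849
```

```bash
python3 -c "
from h import *
go([.5207,-.248,.072])"
```

```text
t 2.325 pos [ 0.5215 -0.2507  0.1094] F [-0.6 -0.8  0. ] gap 0.0849 j [ 0.43  0.79 -0.1   1.82  0.15  0.53 -0.98]
tool x [0.935 0.354 0.002] y [ 0.354 -0.935  0.007] z [ 0.004 -0.006 -1.   ]
cm tool [ 0.01 -0.31  3.74] | 3.75
yaw 0.362 dr [ 0.007 -0.002 -0.   ]
```

move_arm --steps '[{"dr": [0.004, 0, 0], "xyz": [0, -0.2, 1.2], "fingers": 8.5}, {"dr": [0, 0, 0], "xyz": [0, -0.05, 1.2], "fingers": 8.5}, {"dr": [0, 0, 0], "xyz": [0, 0, 1.2], "fingers": 8.5}, {"dr": [0, 0, 0], "xyz": [0, 0, 0], "fingers": 8.5}]'

```text
time_s: 2.82
ee_pos: [0.5208, -0.2491, 0.0716]
tcp_rot: [3.088, 0.564, 0.005]
contact_force: [0.6, 0.9, 0.5]
finger_gap: 0.0849
```

```bash
python3 -c "
from h import *
go([.5207,-.248,.072])
cv2.imwrite('pics/w2.png',read_camera('wrist')[:,:,::-1])"
```

```text
t 2.825 pos [ 0.5208 -0.2491  0.0716] F [0.6 0.9 0.5] gap 0.0849 j [ 0.42  0.86 -0.09  1.84  0.16  0.45 -0.99]
tool x [0.935 0.354 0.002] y [ 0.354 -0.935  0.003] z [ 0.003 -0.002 -1.   ]
cm tool [ 0.03 -0.11 -0.04] | 0.12
yaw 0.361 dr [ 0.003 -0.002 -0.   ]
```

View pics/w2.png

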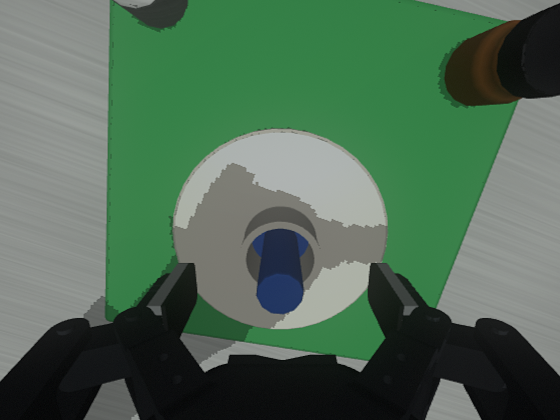

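move_arm --steps '[{"dr": [0, 0, 0], "xyz": [0, -0.05, 0.3], "fingers": 5}, {"dr": [0, 0, 0], "xyz": [0, 0, 0], "fingers": 3}, {"dr": [0, 0, 0], "xyz": [0, 0, 0], "fingers": 1}, {"dr": [0, 0, 0], "xyz": [0, 0, 0], "fingers": 1}, {"dr": [0, 0, 0], "xyz": [0, 0, 0], "fingers": 0}, {"dr": [0, 0, 0], "xyz": [0, 0, 0], "fingers": 0}, {"dr": [0, 0, 0], "xyz": [0, 0, 0], "fingers": 0}, {"dr": [0, 0, 0], "xyz": [0, 0, 0], "fingers": 0}]'

```text
time_s: 3.88
ee_pos: [0.5213, -0.2485, 0.0695]
tcp_rot: [3.087, 0.564, 0.007]
contact_force: [0.7, -0.1, -0.4]
finger_gap: 0.0201
```

```bash
python3 -c "
from h import *
go([.5207,-.248,.068])
cv2.imwrite('pics/w3.png',read_camera('wrist')[:,:,::-1])"
```

```text
t 3.875 pos [ 0.5213 -0.2485  0.0695] F [ 0.7 -0.1 -0.4] gap 0.0201 j [ 0.42  0.86 -0.09  1.84  0.16  0.45 -1.  ]
tool x [0.935 0.354 0.004] y [ 0.354 -0.935  0.004] z [ 0.005 -0.003 -1.   ]
cm tool [-0.04 -0.07  0.15] | 0.17
yaw 0.362 dr [ 0.004 -0.004 -0.   ]
```

View pics/w3.png

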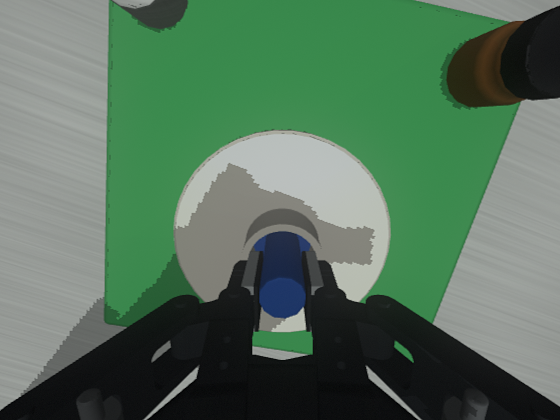

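move_arm --steps '[{"dr": [0, 0, 0], "xyz": [0, 0, -0.5], "fingers": 0}, {"dr": [0, 0, 0], "xyz": [0, 0, -1.0], "fingers": 0}, {"dr": [0, 0, 0], "xyz": [0, 0, -1.5], "fingers": 0}, {"dr": [0, 0, 0], "xyz": [0, 0, -1.5], "fingers": 0}, {"dr": [0, 0, 0], "xyz": [0, 0, 0], "fingers": 0}, {"dr": [0, 0, 0], "xyz": [0, 0, 0], "fingers": 0}, {"dr": [0, 0, 0], "xyz": [0, 0, 0], "fingers": 0}]'

```text
time_s: 4.8
ee_pos: [0.5193, -0.2482, 0.1166]
tcp_rot: [3.088, 0.564, 0.002]
contact_force: [-1.1, -0.4, -6.5]
finger_gap: 0.0201
```

```bash
python3 -c "
from h import *
go([.548,.293,.25])
cv2.imwrite('pics/s4.png',read_camera('scene')[150:360,60:340,::-1].repeat(2,0).repeat(2,1))"
```

```text
t 4.8 pos [ 0.5193 -0.2482  0.1166] F [-1.1 -0.4 -6.5] gap 0.0201 j [ 0.43  0.78 -0.11  1.82  0.15  0.54 -0.98]
tool x [0.935 0.354 0.001] y [ 0.354 -0.935  0.002] z [ 0.002 -0.002 -1.   ]
cm tool [ 21.84 -49.58 -13.43] | 55.82
yaw 0.361 dr [ 0.002 -0.001 -0.   ]
```

View pics/s4.png

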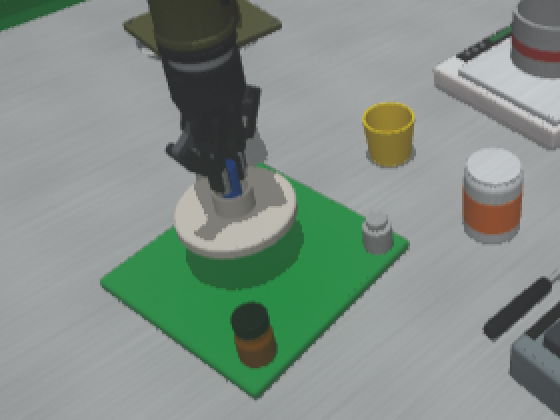

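move_arm --steps '[{"dr": [0, 0, 0], "xyz": [0, 0, -1.5], "fingers": 0}, {"dr": [0, 0, 0], "xyz": [0, 0, -2.5], "fingers": 0}, {"dr": [0, 0, 0], "xyz": [0, 0, -3.0], "fingers": 0}, {"dr": [0, 0, 0], "xyz": [0, 0, -3.0], "fingers": 0}, {"dr": [0, 0, 0], "xyz": [0, 0, -2.5], "fingers": 0}, {"dr": [0, 0, 0], "xyz": [0, 0, -1.0], "fingers": 0}, {"dr": [0, 0, 0], "xyz": [0, 0, 0], "fingers": 0}, {"dr": [0, 0, 0], "xyz": [0, 0, 0], "fingers": 0}]'

```text
time_s: 5.85
ee_pos: [0.5166, -0.2471, 0.2572]
tcp_rot: [-3.09, -0.565, 0.005]
contact_force: [0.2, 0.7, -7.5]
finger_gap: 0.0203
```

```bash
python3 -c "
from h import *
go([.548,.293,.25])"
```

```text
t 5.85 pos [ 0.5166 -0.2471  0.2572] F [ 0.2  0.7 -7.5] gap 0.0203 j [ 0.45  0.59 -0.14  1.7   0.1   0.87 -0.94]
tool x [ 0.935  0.354 -0.003] y [ 0.354 -0.935 -0.001] z [-0.003 -0.    -1.   ]
cm tool [ 22.05 -49.4    0.7 ] | 54.1
yaw 0.362 dr [-0.001  0.003 -0.   ]
```

move_arm --steps '[{"dr": [0, 0, 0], "xyz": [0.5, -1.1, 0], "fingers": 0}, {"dr": [0, 0, 0], "xyz": [0.9, -2.0, 0], "fingers": 0}, {"dr": [0, 0, 0], "xyz": [1.4, -3.1, 0], "fingers": 0}, {"dr": [0, 0, 0], "xyz": [1.6, -3.6, 0], "fingers": 0}, {"dr": [0, 0, 0], "xyz": [1.6, -3.6, 0], "fingers": 0}, {"dr": [0, 0, 0], "xyz": [1.6, -3.6, 0], "fingers": 0}, {"dr": [0, 0, 0], "xyz": [1.6, -3.6, 0], "fingers": 0}, {"dr": [0, 0, 0], "xyz": [1.6, -3.6, 0], "fingers": 0}, {"dr": [0, 0, 0], "xyz": [1.6, -3.6, 0], "fingers": 0}, {"dr": [0, 0, 0], "xyz": [1.6, -3.6, 0], "fingers": 0}, {"dr": [0, 0, 0], "xyz": [1.6, -3.6, 0], "fingers": 0}, {"dr": [0, 0, 0], "xyz": [1.4, -3.1, 0], "fingers": 0}, {"dr": [0, 0, 0], "xyz": [0.9, -2.0, 0], "fingers": 0}, {"dr": [0, 0, 0], "xyz": [0.5, -1.1, 0], "fingers": 0}, {"dr": [0, 0, 0], "xyz": [0, 0, 0], "fingers": 0}, {"dr": [0, 0, 0], "xyz": [0, 0, 0], "fingers": 0}]'

```text
time_s: 7.85
ee_pos: [0.5309, 0.231, 0.2458]
tcp_rot: [-3.077, -0.58, 0.042]
contact_force: [-0.0, -1.1, -6.4]
finger_gap: 0.0203
```

```bash
python3 -c "
from h import *
go([.548,.293,.25])"
```

```text
t 7.85 pos [0.5309 0.231  0.2458] F [-0.  -1.1 -6.4] gap 0.0203 j [-0.41  0.62 -0.12  1.67  0.06  0.88 -1.75]
tool x [ 0.931  0.364 -0.025] y [ 0.364 -0.931 -0.015] z [-0.028  0.005 -1.   ]
cm tool [ 3.84 -5.16 -0.44] | 6.45
yaw 0.373 dr [-0.015  0.025 -0.   ]
```

move_arm --steps '[{"dr": [-0.012, 0.02, 0], "xyz": [1.2, -1.6, -0.2], "fingers": 0}, {"dr": [-0.003, 0.005, 0], "xyz": [1.4, -2.0, -0.2], "fingers": 0}, {"dr": [0, 0, 0], "xyz": [0.8, -1.1, 0], "fingers": 0}, {"dr": [0, 0, 0], "xyz": [0, 0, 0], "fingers": 0}, {"dr": [0, 0, 0], "xyz": [0, 0, 0], "fingers": 0}]'

```text
time_s: 8.48
ee_pos: [0.5468, 0.2788, 0.2487]
tcp_rot: [3.083, 0.563, -0.005]
contact_force: [0.8, -0.3, -7.8]
finger_gap: 0.0204
```

```bash
python3 -c "
from h import *
go([.548,.293,.25])
cv2.imwrite('pics/w5.png',read_camera('wrist')[:,:,::-1])
cv2.imwrite('pics/t5.png',read_camera('top')[:,:,::-1])
cv2.imwrite('pics/s5.png',read_camera('scene')[:,:,::-1])
go([.548,.293,.25])"
```

```text
t 8.475 pos [0.5468 0.2788 0.2487] F [ 0.8 -0.3 -7.8] gap 0.0204 j [-0.5   0.65 -0.09  1.58  0.08  0.92 -1.83]
tool x [ 0.935  0.354 -0.005] y [ 0.354 -0.935  0.007] z [-0.002 -0.008 -1.   ]
cm tool [ 0.61 -1.28 -0.14] | 1.43
yaw 0.361 dr [0.007 0.005 0.   ]
t 8.625 pos [0.5469 0.2795 0.2489] F [ 0.3 -0.1 -6.6] gap 0.0203 j [-0.5   0.65 -0.09  1.58  0.08  0.92 -1.83]
tool x [ 0.935  0.354 -0.004] y [ 0.354 -0.935  0.006] z [-0.001 -0.007 -1.   ]
cm tool [ 0.59 -1.22 -0.12] | 1.36
yaw 0.362 dr [0.006 0.004 0.   ]
```

View pics/w5.png

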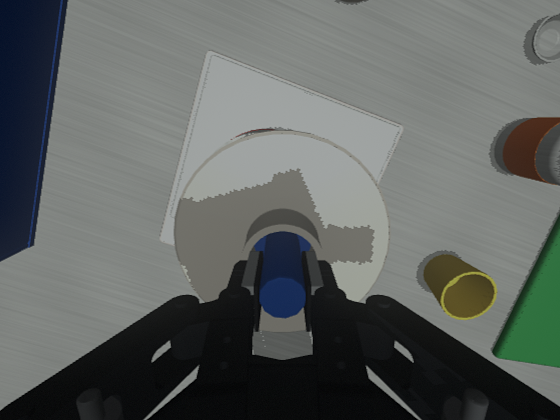

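View pics/t5.png

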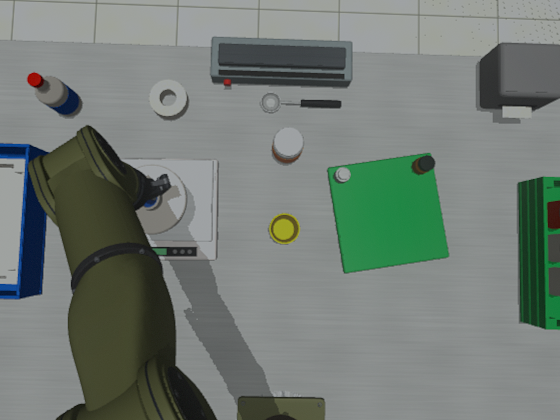

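View pics/s5.png

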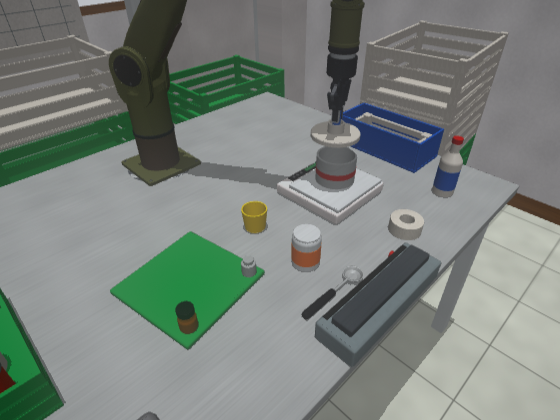

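move_arm --steps '[{"dr": [0.006, 0.004, 0], "xyz": [-1.0, -0.3, -0.5], "fingers": 0}, {"dr": [0, 0, 0], "xyz": [-2.5, -0.3, -0.5], "fingers": 0}, {"dr": [0, 0, 0], "xyz": [-3.5, -0.3, -0.5], "fingers": 0}, {"dr": [0, 0, 0], "xyz": [-3.0, -0.3, 0], "fingers": 0}, {"dr": [0, 0, 0], "xyz": [-1.5, 0, 0], "fingers": 0}, {"dr": [0, 0, 0], "xyz": [0, 0, 0], "fingers": 0}, {"dr": [0, 0, 0], "xyz": [0, 0, 0], "fingers": 0}, {"dr": [0, 0, 0], "xyz": [0, 0, 0], "fingers": 0}]'

```text
time_s: 9.62
ee_pos: [0.4296, 0.2473, 0.2675]
tcp_rot: [-3.089, -0.561, -0.006]
contact_force: [0.3, -0.0, -6.5]
finger_gap: 0.0204
```

```bash
python3 -c "
from h import *
go([.547,.293,.25])
c=get_calibration('wrist');np.save('w6E.npy',c['extrinsics'])
im=np.ascontiguousarray(read_camera('wrist')[:,:,::-1]);cv2.imwrite('pics/w6.png',im)
e=get_calibration('wrist')
print(ray(c,(280,100),.135),ray(e,(280,100),.135))"
```

```text
t 9.625 pos [0.4296 0.2473 0.2675] F [ 0.3 -0.  -6.5] gap 0.0204 j [-0.54  0.47 -0.11  1.91  0.07  0.77 -1.9 ]
tool x [0.936 0.352 0.004] y [ 0.352 -0.936 -0.001] z [ 0.003  0.003 -1.   ]
cm tool [12.59 -0.14  1.8 ] | 12.71
yaw 0.36 dr [-0.001 -0.004  0.   ]
[0.5143 0.2807 0.135 ] [0.5145 0.2808 0.135 ]
```

View pics/w6.png

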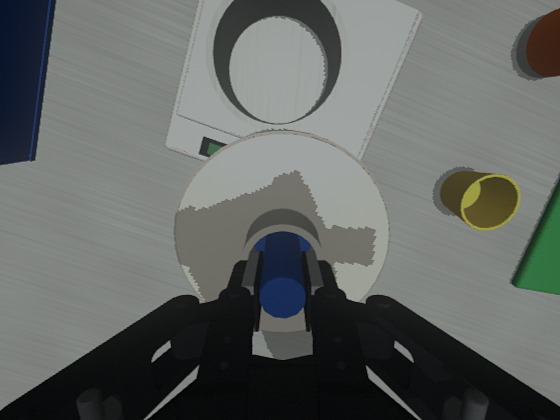

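```bash
cat > ov.py <<'E'
from h import *
import sys
x,y=map(float,sys.argv[1:3])
c=get_calibration('wrist');c['extrinsics']=np.load('w6E.npy')
im=cv2.imread("pics/w6.png")[0:140,200:360]
im=cv2.convertScaleAbs(cv2.resize(im,None,fx=4.2,fy=4.2,interpolation=cv2.INTER_CUBIC),alpha=1.5)
for r,z in((.054,.135),(.06,.135),(.054,.052)):draw(im,c,circ(x,y,z,r),200,0,0,0,4.2,(0,255,0))
cv2.imwrite(sys.argv[3],im)
E
python3 ov.py .547 .292 pics/o1.png
```

```text
(no output)
```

View pics/o1.png

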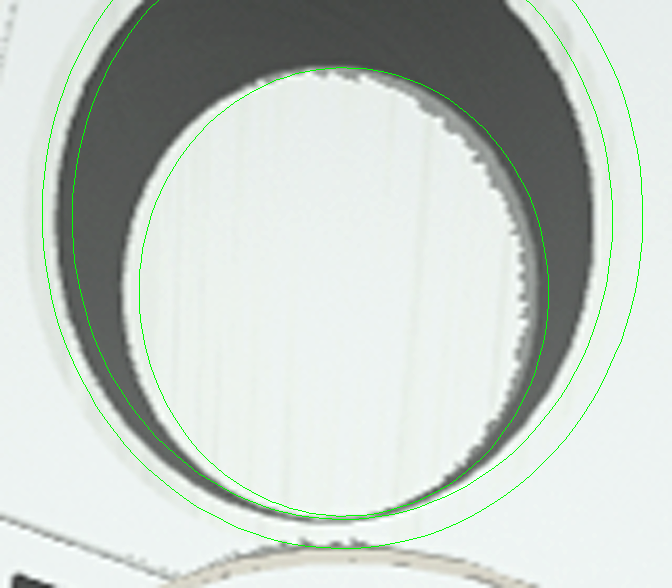

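```bash
python3 ov.py .5455 .295 pics/o2.png
python3 - <<'E'
from h import *
c=get_calibration('wrist');c['extrinsics']=np.load('w6E.npy')
p=np.array([.4296,.2473,.2675])
print(proj(c,p+[0,0,.0295]))
im=cv2.imread("pics/w6.png")[120:330,160:400]
im=cv2.convertScaleAbs(cv2.resize(im,None,fx=3,fy=3,interpolation=cv2.INTER_CUBIC),alpha=1.4)
for r,z in((.011,.0295),(.023,-.0045),(.019,-.0045),(.07,-.0325)):draw(im,c,circ(*(p+[0,0,z]),r),160,120,0,0,3,(0,255,0))
cv2.imwrite("pics/o3.png",im)
E
```

```text
[[281.05599851 296.17455689]]
```

View pics/o2.png

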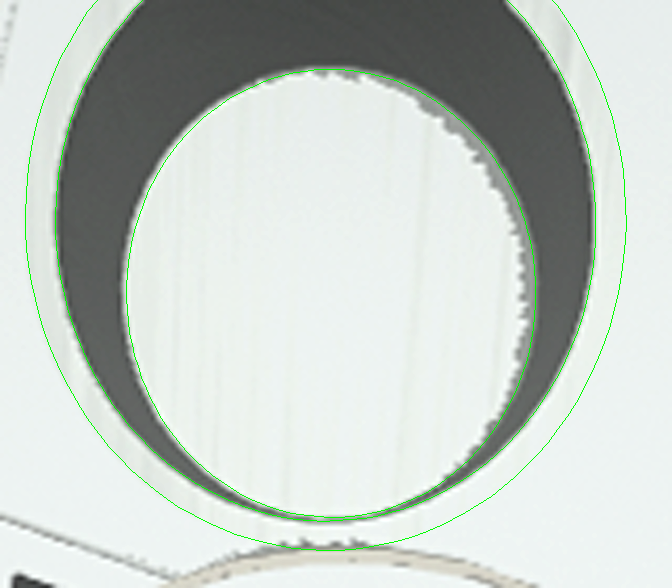

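View pics/o3.png

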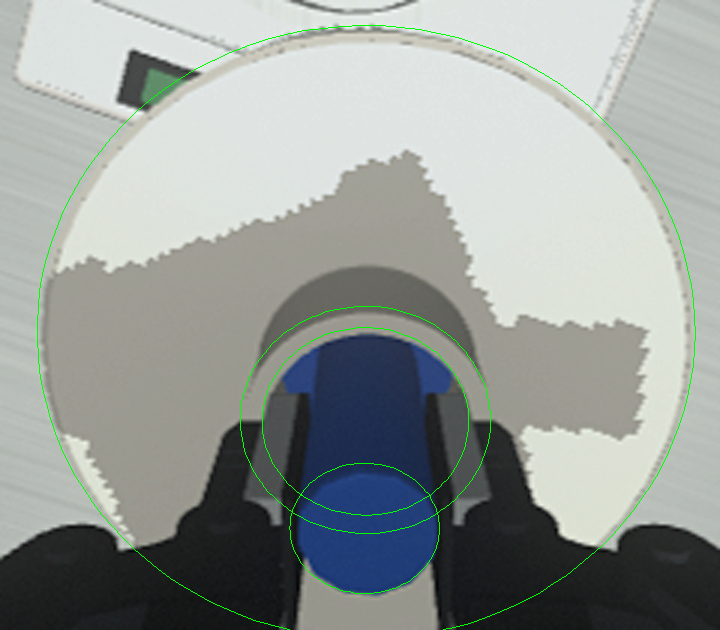

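```bash
python3 -c "
from h import *
go([.5455,.295,.215])"
```

```text
t 9.675 pos [0.4298 0.2474 0.2675] F [ 0.   0.6 -6.3] gap 0.0203 j [-0.54  0.47 -0.11  1.91  0.07  0.77 -1.9 ]
tool x [0.936 0.352 0.004] y [ 0.352 -0.936 -0.002] z [ 0.003  0.003 -1.   ]
cm tool [12.48 -0.38  5.3 ] | 13.57
yaw 0.36 dr [-0.002 -0.004  0.   ]
```

move_arm --steps '[{"dr": [-0.002, -0.004, 0], "xyz": [1.0, 0, 0.2], "fingers": 0}, {"dr": [0, 0, 0], "xyz": [2.5, -0.1, 0.5], "fingers": 0}, {"dr": [0, 0, 0], "xyz": [3.2, -0.1, 0.5], "fingers": 0}, {"dr": [0, 0, 0], "xyz": [3.0, -0.1, 0.5], "fingers": 0}, {"dr": [0, 0, 0], "xyz": [1.8, 0, 0.5], "fingers": 0}, {"dr": [0, 0, 0], "xyz": [0.5, 0, 0.5], "fingers": 0}, {"dr": [0, 0, 0], "xyz": [0, 0, 0], "fingers": 0}, {"dr": [0, 0, 0], "xyz": [0, 0, 0], "fingers": 0}]'

```text
time_s: 10.68
ee_pos: [0.5486, 0.2947, 0.236]
tcp_rot: [3.09, 0.56, -0.002]
contact_force: [0.6, 0.2, -6.7]
finger_gap: 0.0205
```

```bash
python3 -c "
from h import *
go([.5455,.295,.205])"
```

```text
t 10.675 pos [0.5486 0.2947 0.236 ] F [ 0.6  0.2 -6.7] gap 0.0205 j [-0.52  0.68 -0.09  1.57  0.08  0.9  -1.85]
tool x [ 0.936  0.351 -0.001] y [ 0.351 -0.936  0.001] z [-0.001 -0.002 -1.   ]
cm tool [-0.27 -0.14  3.1 ] | 3.12
yaw 0.358 dr [0.001 0.001 0.   ]
```

move_arm --steps '[{"dr": [0, 0, 0], "xyz": [-0.15, -0.07, 0.8], "fingers": 0}, {"dr": [0, 0, 0], "xyz": [-0.1, -0.05, 1.0], "fingers": 0}, {"dr": [0, 0, 0], "xyz": [0, 0, 1.0], "fingers": 0}, {"dr": [0, 0, 0], "xyz": [0, 0, 0], "fingers": 0}, {"dr": [0, 0, 0], "xyz": [0, 0, 0], "fingers": 0}]'

```text
time_s: 11.3
ee_pos: [0.5441, 0.2945, 0.2064]
tcp_rot: [3.089, 0.561, -0.004]
contact_force: [-0.1, -0.1, -6.5]
finger_gap: 0.0203
```

```bash
python3 -c "
from h import *
go([.5455,.295,.195])"
```

```text
t 11.3 pos [0.5441 0.2945 0.2064] F [-0.1 -0.1 -6.5] gap 0.0203 j [-0.52  0.71 -0.09  1.61  0.08  0.83 -1.86]
tool x [ 0.936  0.351 -0.003] y [ 0.351 -0.936  0.001] z [-0.002 -0.002 -1.   ]
cm tool [0.15 0.   1.14] | 1.15
yaw 0.359 dr [0.001 0.003 0.   ]
```

move_arm --steps '[{"dr": [0, 0.003, 0], "xyz": [0.13, 0, 0.4], "fingers": 0}, {"dr": [0, 0, 0], "xyz": [0, 0, 0.4], "fingers": 0}, {"dr": [0, 0, 0], "xyz": [0, 0, 0], "fingers": 0}, {"dr": [0, 0, 0], "xyz": [0, 0, 0], "fingers": 0}]'

```text
time_s: 11.8
ee_pos: [0.5459, 0.2952, 0.1983]
tcp_rot: [3.09, 0.561, 0.003]
contact_force: [0.3, -0.5, -5.6]
finger_gap: 0.0206
```

```bash
python3 -c "
from h import *
go([.5455,.295,.1775])
cv2.imwrite('pics/s7.png',cv2.resize(read_camera('scene')[70:220,260:420,::-1],None,fx=4,fy=4,interpolation=cv2.INTER_CUBIC))"
```

```text
t 11.8 pos [0.5459 0.2952 0.1983] F [ 0.3 -0.5 -5.6] gap 0.0206 j [-0.52  0.72 -0.09  1.62  0.08  0.81 -1.86]
tool x [0.936 0.351 0.002] y [ 0.351 -0.936  0.001] z [ 0.002 -0.    -1.   ]
cm tool [-0.05  0.    2.08] | 2.09
yaw 0.359 dr [ 0.001 -0.002 -0.   ]
```

View pics/s7.png

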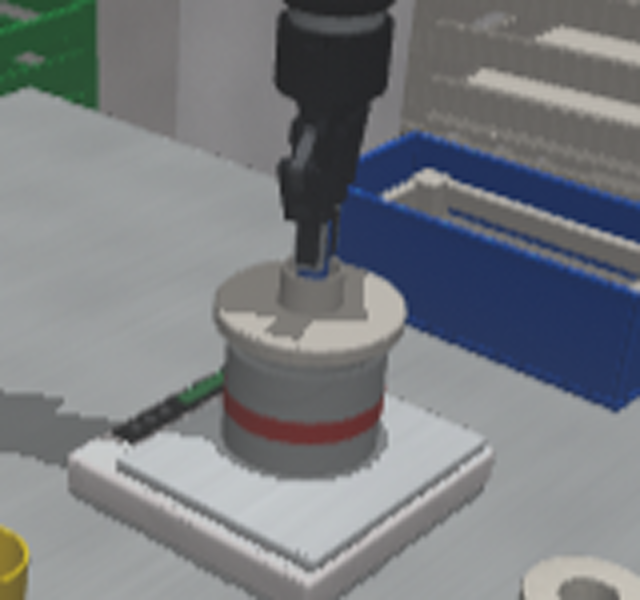

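move_arm --steps '[{"dr": [0, 0, 0], "xyz": [-0.04, 0, 0.3], "fingers": 0}, {"dr": [0, 0, 0], "xyz": [0, 0, 0.3], "fingers": 0}, {"dr": [0, 0, 0], "xyz": [0, 0, 0.3], "fingers": 0}, {"dr": [0, 0, 0], "xyz": [0, 0, 0.2], "fingers": 0}, {"dr": [0, 0, 0], "xyz": [0, 0, 0], "fingers": 0}]'

```text
time_s: 12.48
ee_pos: [0.5455, 0.2951, 0.1866]
tcp_rot: [3.09, 0.561, 0.003]
contact_force: [0.2, 0.2, -5.8]
finger_gap: 0.0205
```

```bash
python3 -c "
from h import *
go([.5455,.295,.1775])"
```

```text
t 12.475 pos [0.5455 0.2951 0.1866] F [ 0.2  0.2 -5.8] gap 0.0205 j [-0.52  0.73 -0.09  1.63  0.09  0.78 -1.86]
tool x [0.936 0.351 0.002] y [ 0.351 -0.936  0.001] z [ 0.002 -0.    -1.   ]
cm tool [-0.    0.01  0.91] | 0.91
yaw 0.359 dr [ 0.001 -0.002 -0.   ]
```

move_arm --steps '[{"dr": [0, -0.002, 0], "xyz": [0, 0, 0.2], "fingers": 0}, {"dr": [0, 0, 0], "xyz": [0, 0, 0.2], "fingers": 0}, {"dr": [0, 0, 0], "xyz": [0, 0, 0.15], "fingers": 0}, {"dr": [0, 0, 0], "xyz": [0, 0, 0], "fingers": 0}]'

```text
time_s: 12.98
ee_pos: [0.5456, 0.2951, 0.1808]
tcp_rot: [3.09, 0.561, 0.0]
contact_force: [-0.7, 0.1, -7.1]
finger_gap: 0.0203
```

```bash
python3 -c "
from h import *
go([.5455,.295,.1775])"
```

```text
t 12.975 pos [0.5456 0.2951 0.1808] F [-0.7  0.1 -7.1] gap 0.0203 j [-0.52  0.74 -0.09  1.63  0.09  0.77 -1.86]
tool x [0.936 0.351 0.   ] y [ 0.351 -0.936  0.001] z [ 0.001 -0.001 -1.   ]
cm tool [-0.02  0.01  0.33] | 0.33
yaw 0.359 dr [ 0.001 -0.    -0.   ]
```

Still hanging free inside the mouth; continuing in small steps.

move_arm --steps '[{"dr": [0, 0, 0], "xyz": [0, 0, 0.15], "fingers": 0}, {"dr": [0, 0, 0], "xyz": [0, 0, 0.15], "fingers": 0}, {"dr": [0, 0, 0], "xyz": [0, 0, 0], "fingers": 0}]'

```text
time_s: 13.35
ee_pos: [0.5458, 0.2952, 0.1778]
tcp_rot: [3.09, 0.561, 0.001]
contact_force: [-0.7, 0.4, -6.8]
finger_gap: 0.0204
```

move_arm --steps '[{"dr": [0, 0, 0], "xyz": [0, 0, 0.1], "fingers": 0}, {"dr": [0, 0, 0], "xyz": [0, 0, 0], "fingers": 0}]'

```text
time_s: 13.6
ee_pos: [0.5458, 0.2953, 0.1777]
tcp_rot: [3.09, 0.561, 0.002]
contact_force: [-0.2, -0.1, -6.9]
finger_gap: 0.0201
```

move_arm --steps '[{"dr": [0, 0, 0], "xyz": [0, 0, 0.2], "fingers": 0}, {"dr": [0, 0, 0], "xyz": [0, 0, 0], "fingers": 0}]'

```text
time_s: 13.85
ee_pos: [0.5459, 0.2954, 0.1778]
tcp_rot: [3.091, 0.56, 0.004]
contact_force: [0.2, 0.9, -6.0]
finger_gap: 0.0202
```

```bash
python3 -c "
from h import *
go([.5455,.295,.1755])
cv2.imwrite('pics/s8.png',cv2.resize(read_camera('scene')[90:200,280:400,::-1],None,fx=5,fy=5,interpolation=cv2.INTER_CUBIC))"
```

```text
t 13.85 pos [0.5459 0.2954 0.1778] F [ 0.2  0.9 -6. ] gap 0.0202 j [-0.52  0.74 -0.09  1.64  0.09  0.76 -1.86]
tool x [0.936 0.351 0.002] y [ 0.351 -0.936  0.001] z [ 0.002 -0.    -1.   ]
cm tool [-0.05  0.02  0.22] | 0.23
yaw 0.359 dr [ 0.001 -0.002 -0.   ]
```

View pics/s8.png

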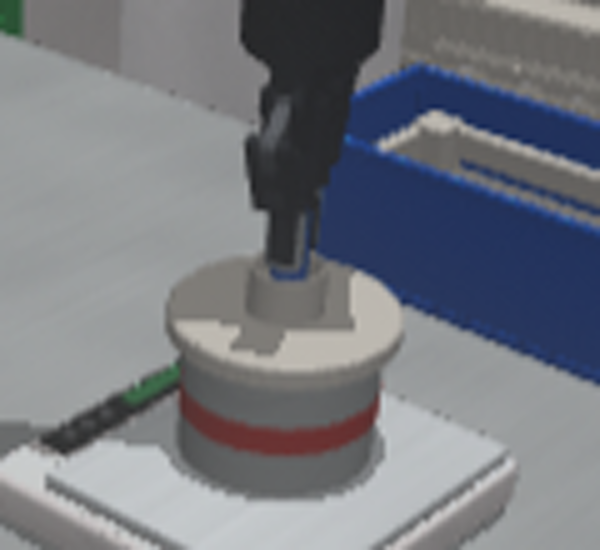

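move_arm --steps '[{"dr": [0, -0.002, 0], "xyz": [-0.03, 0, 0.4], "fingers": 0}]'

```text
time_s: 14.02
ee_pos: [0.5459, 0.2956, 0.1773]
tcp_rot: [3.091, 0.56, 0.003]
contact_force: [-12.8, -6.5, 41.7]
finger_gap: 0.0199
```

move_arm --steps '[{"dr": [0, 0, 0], "xyz": [0, 0, 0], "fingers": 0}, {"dr": [0, 0, 0], "xyz": [0, 0, 0], "fingers": 0}]'

```text
time_s: 14.28
ee_pos: [0.5465, 0.2959, 0.1777]
tcp_rot: [-3.091, -0.56, -0.006]
contact_force: [-1.0, 0.5, -4.8]
finger_gap: 0.0208
```

move_arm --steps '[{"dr": [0, 0, 0], "xyz": [0, 0, 0], "fingers": 3}, {"dr": [0, 0, 0], "xyz": [0, 0, 0], "fingers": 5}, {"dr": [0, 0, 0], "xyz": [0, 0, 0], "fingers": 8.5}, {"dr": [0, 0, 0], "xyz": [0, 0, 0], "fingers": 8.5}, {"dr": [0, 0, 0], "xyz": [0, 0, 0], "fingers": 8.5}, {"dr": [0, 0, 0], "xyz": [0, 0, 0], "fingers": 8.5}]'

```text
time_s: 15.02
ee_pos: [0.5486, 0.2971, 0.1784]
tcp_rot: [-3.089, -0.559, -0.013]
contact_force: [0.5, 1.0, -0.1]
finger_gap: 0.085
```

Run:
```python
from h import *
go([.5455,.295,.1775])
c=get_calibration('wrist');np.save('w9E.npy',c['extrinsics'])
im=np.ascontiguousarray(read_camera('wrist')[:,:,::-1]);cv2.imwrite('pics/w9.png',im)
im=cv2.convertScaleAbs(cv2.resize(im[130:350,150:410],None,fx=2.7,fy=2.7,interpolation=cv2.INTER_CUBIC),alpha=1.4)
x,y=.5455,.295
for r,z in((.011,.207),(.023,.173),(.019,.173),(.07,.145)):draw(im,c,circ(x,y,z,r),150,130,0,0,2.7,(0,255,0))
cv2.imwrite("pics/o9.png",im)
cv2.imwrite('pics/s9.png',cv2.resize(read_camera('scene')[90:200,280:400,::-1],None,fx=5,fy=5,interpolation=cv2.INTER_CUBIC))
```

```text
t 15.025 pos [0.5486 0.2971 0.1784] F [ 0.5  1.  -0.1] gap 0.085 j [-0.52  0.74 -0.09  1.63  0.09  0.76 -1.86]
tool x [0.936 0.351 0.008] y [ 0.351 -0.936 -0.001] z [ 0.008  0.004 -1.   ]
cm tool [-0.37  0.09  0.09] | 0.39
yaw 0.358 dr [-0.001 -0.008  0.   ]
```

View pics/o9.png

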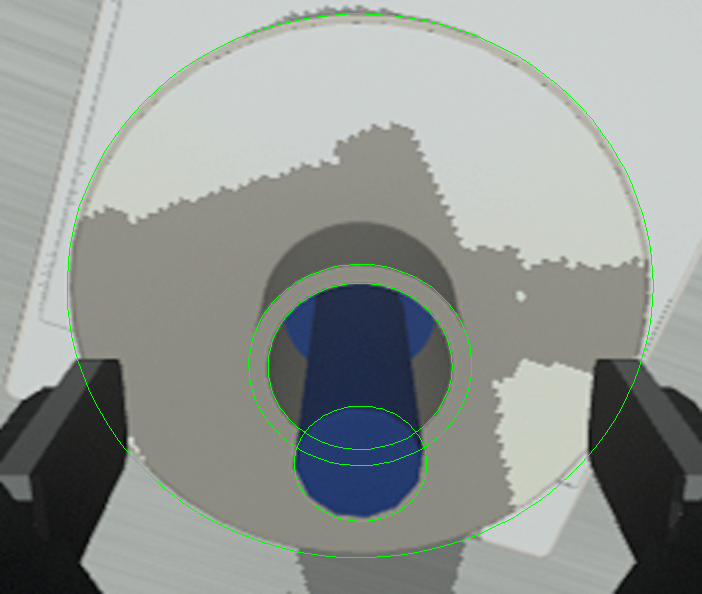

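View pics/s9.png

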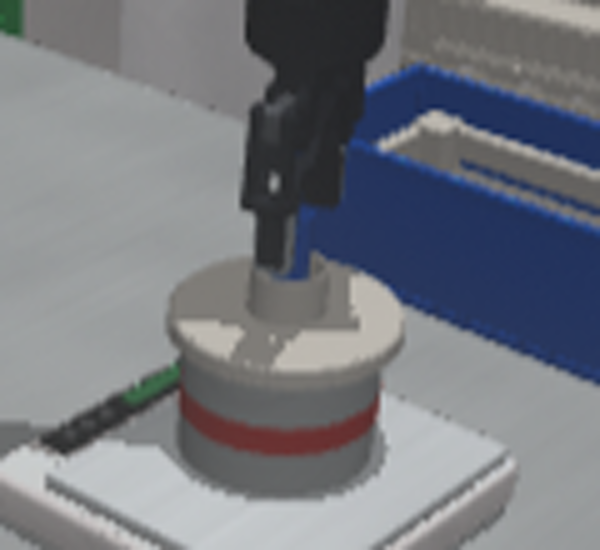

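move_arm --steps '[{"dr": [-0.001, -0.008, 0], "xyz": [-0.36, 0.08, 0], "fingers": 8.5}, {"dr": [0, 0, 0], "xyz": [0, 0, 0], "fingers": 8.5}, {"dr": [0, 0, 0], "xyz": [0, 0, 0], "fingers": 8.5}]'

```text
time_s: 15.5
ee_pos: [0.5452, 0.2949, 0.1783]
tcp_rot: [3.091, 0.56, -0.001]
contact_force: [-0.1, 0.1, -0.7]
finger_gap: 0.0848
```

```bash
python3 -c "
from h import *
go([.5455,.295,.155])"
```

```text
t 15.5 pos [0.5452 0.2949 0.1783] F [-0.1  0.1 -0.7] gap 0.0848 j [-0.52  0.74 -0.09  1.64  0.09  0.77 -1.86]
tool x [ 0.937  0.351 -0.   ] y [ 0.351 -0.937  0.   ] z [-0. -0. -1.]
cm tool [0.03 0.   2.33] | 2.33
yaw 0.358 dr [0. 0. 0.]
```

move_arm --steps '[{"dr": [0, 0, 0], "xyz": [0.02, 0, 0.7], "fingers": 8.5}, {"dr": [0, 0, 0], "xyz": [0, 0, 0.7], "fingers": 8.5}, {"dr": [0, 0, 0], "xyz": [0, 0, 0.7], "fingers": 8.5}, {"dr": [0, 0, 0], "xyz": [0, 0, 0], "fingers": 8.5}, {"dr": [0, 0, 0], "xyz": [0, 0, 0], "fingers": 5.6}, {"dr": [0, 0, 0], "xyz": [0, 0, 0], "fingers": 5.6}, {"dr": [0, 0, 0], "xyz": [0, 0, 0], "fingers": 5.6}]'

```text
time_s: 16.38
ee_pos: [0.5453, 0.2949, 0.1555]
tcp_rot: [3.091, 0.56, -0.001]
contact_force: [0.1, -0.1, 0.7]
finger_gap: 0.0561
```

Run:
```python
from h import *
go([.5455,.295,.147])
im=np.ascontiguousarray(read_camera('wrist')[:,:,::-1]);cv2.imwrite('pics/w10.png',im)
cv2.imwrite('pics/s10.png',cv2.resize(read_camera('scene')[90:200,280:400,::-1],None,fx=5,fy=5,interpolation=cv2.INTER_CUBIC))
```

```text
t 16.375 pos [0.5453 0.2949 0.1555] F [ 0.1 -0.1  0.7] gap 0.0561 j [-0.52  0.77 -0.09  1.65  0.09  0.72 -1.87]
tool x [ 0.936  0.351 -0.001] y [ 0.351 -0.936  0.   ] z [-0.001 -0.001 -1.   ]
cm tool [ 0.02 -0.    0.85] | 0.85
yaw 0.358 dr [0.    0.001 0.   ]
```

View pics/w10.png

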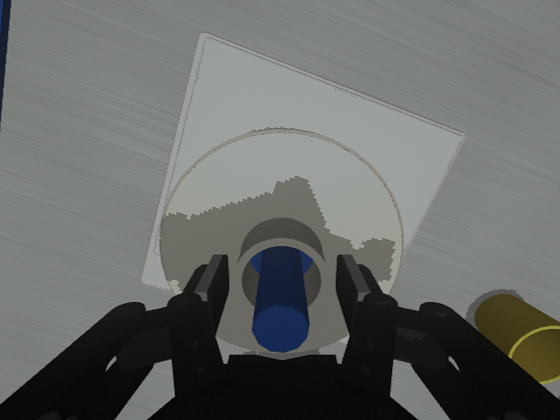

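View pics/s10.png

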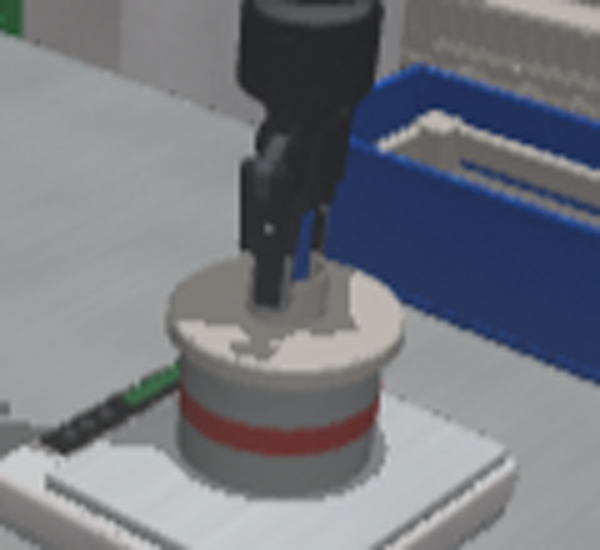

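move_arm --steps '[{"dr": [0, 0, 0], "xyz": [0.01, 0, 0.4], "fingers": 5.6}, {"dr": [0, 0, 0], "xyz": [0, 0, 0.4], "fingers": 5.6}, {"dr": [0, 0, 0], "xyz": [0, 0, 0.1], "fingers": 5.6}, {"dr": [0, 0, 0], "xyz": [0, 0, 0], "fingers": 5.6}]'

```text
time_s: 16.98
ee_pos: [0.5453, 0.2949, 0.1458]
tcp_rot: [3.091, 0.56, -0.002]
contact_force: [-0.8, -0.2, -0.3]
finger_gap: 0.056
```

Run:
```python
from h import *
go([.5455,.295,.146])
im=np.ascontiguousarray(read_camera('wrist')[:,:,::-1]);cv2.imwrite('pics/w11.png',cv2.convertScaleAbs(cv2.resize(im[200:370,160:400],None,fx=3,fy=3,interpolation=cv2.INTER_CUBIC),alpha=1.8))
```

```text
t 16.975 pos [0.5453 0.2949 0.1458] F [-0.8 -0.2 -0.3] gap 0.056 j [-0.52  0.79 -0.09  1.66  0.09  0.7  -1.87]
tool x [ 0.936  0.351 -0.001] y [ 0.351 -0.936  0.   ] z [-0.001 -0.001 -1.   ]
cm tool [ 0.02  0.   -0.02] | 0.03
yaw 0.358 dr [0.    0.001 0.   ]
```

View pics/w11.png

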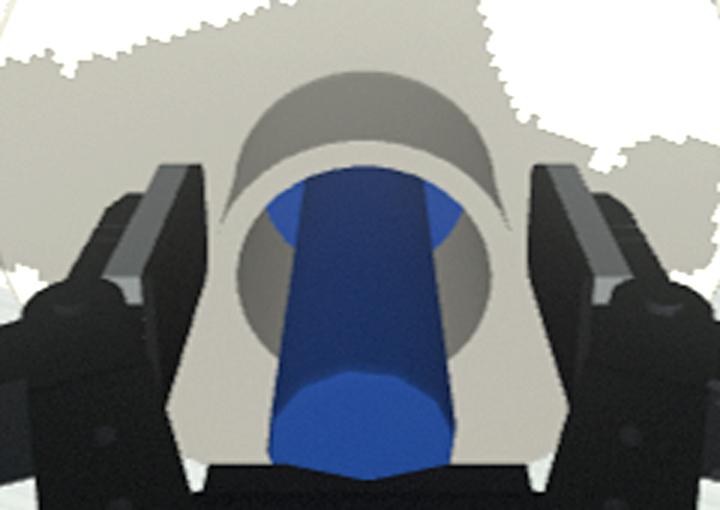

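move_arm --steps '[{"dr": [0, 0, 0], "xyz": [0, 0, 0], "fingers": 4.8}, {"dr": [0, 0, 0], "xyz": [0, 0, 0], "fingers": 4.4}, {"dr": [0, 0, 0], "xyz": [0, 0, 0], "fingers": 4}, {"dr": [0, 0, 0], "xyz": [0, 0, 0], "fingers": 2}, {"dr": [0, 0, 0], "xyz": [0, 0, 0], "fingers": 0}, {"dr": [0, 0, 0], "xyz": [0, 0, 0], "fingers": 0}, {"dr": [0, 0, 0], "xyz": [0, 0, 0], "fingers": 0}, {"dr": [0, 0, 0], "xyz": [0, 0, 0], "fingers": 0}]'

```text
time_s: 18.02
ee_pos: [0.5452, 0.2954, 0.1465]
tcp_rot: [-3.091, -0.56, 0.001]
contact_force: [-1.3, -0.7, 0.9]
finger_gap: 0.0454
```

Run:
```python
from h import *
go([.5455,.295,.146])
```

```text
t 18.025 pos [0.5452 0.2954 0.1465] F [-1.3 -0.7  0.9] gap 0.0454 j [-0.52  0.79 -0.09  1.66  0.09  0.7  -1.87]
tool x [ 0.936  0.351 -0.   ] y [ 0.351 -0.936 -0.   ] z [-0.001  0.    -1.   ]
cm tool [0.01 0.05 0.05] | 0.07
yaw 0.358 dr [-0.  0. -0.]
```

move_arm --steps '[{"dr": [0, 0, 0], "xyz": [0, 0, -0.4], "fingers": 0}, {"dr": [0, 0, 0], "xyz": [0, 0, -0.5], "fingers": 0}, {"dr": [0, 0, 0], "xyz": [0, 0, -0.5], "fingers": 0}, {"dr": [0, 0, 0], "xyz": [0, 0, 0], "fingers": 0}]'

```text
time_s: 18.52
ee_pos: [0.5446, 0.2946, 0.1603]
tcp_rot: [3.09, 0.56, -0.004]
contact_force: [1.0, -0.1, -3.3]
finger_gap: 0.0456
```

Run:
```python
from h import *
go([.5455,.295,.235])
im=np.ascontiguousarray(read_camera('wrist')[:,:,::-1]);cv2.imwrite('pics/w12.png',im)
```

```text
t 18.525 pos [0.5446 0.2946 0.1603] F [ 1.  -0.1 -3.3] gap 0.0456 j [-0.52  0.77 -0.09  1.65  0.09  0.73 -1.87]
tool x [ 0.936  0.351 -0.003] y [ 0.351 -0.936  0.001] z [-0.002 -0.002 -1.   ]
cm tool [ 0.07 -0.   -7.47] | 7.48
yaw 0.358 dr [0.001 0.003 0.   ]
```

View pics/w12.png

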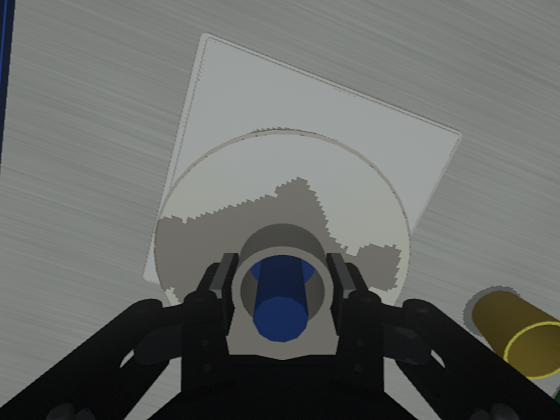

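move_arm --steps '[{"dr": [0, 0.003, 0], "xyz": [0.07, 0, -0.6], "fingers": 0}, {"dr": [0, 0, 0], "xyz": [0.02, 0, -0.8], "fingers": 0}, {"dr": [0, 0, 0], "xyz": [0.02, 0, -0.8], "fingers": 0}, {"dr": [0, 0, 0], "xyz": [0.02, 0, -0.8], "fingers": 0}, {"dr": [0, 0, 0], "xyz": [0, 0, 0], "fingers": 0}]'

```text
time_s: 19.2
ee_pos: [0.546, 0.2952, 0.1925]
tcp_rot: [3.091, 0.56, 0.001]
contact_force: [0.7, -0.6, -3.2]
finger_gap: 0.0456
```

Run:
```python
from h import *
go([.5455,.295,.237])
```

```text
t 19.2 pos [0.546  0.2952 0.1925] F [ 0.7 -0.6 -3.2] gap 0.0456 j [-0.52  0.73 -0.09  1.62  0.09  0.8  -1.86]
tool x [0.936 0.351 0.001] y [ 0.351 -0.936  0.001] z [ 0.001 -0.    -1.   ]
cm tool [-0.05  0.   -4.45] | 4.45
yaw 0.358 dr [ 0.001 -0.001 -0.   ]
```

move_arm --steps '[{"dr": [0, 0, 0], "xyz": [-0.03, 0, -0.7], "fingers": 0}, {"dr": [0, 0, 0], "xyz": [0, 0, -1.0], "fingers": 0}, {"dr": [0, 0, 0], "xyz": [0.02, 0, -1.2], "fingers": 0}, {"dr": [0, 0, 0], "xyz": [0.02, 0, -1.0], "fingers": 0}, {"dr": [0, 0, 0], "xyz": [0.02, 0, -0.6], "fingers": 0}, {"dr": [0, 0, 0], "xyz": [0, 0, 0], "fingers": 0}, {"dr": [0, 0, 0], "xyz": [0, 0, 0], "fingers": 0}, {"dr": [0, 0, 0], "xyz": [0, 0, 0], "fingers": 0}, {"dr": [0, 0, 0], "xyz": [0, 0, 0], "fingers": 0}]'

```text
time_s: 20.32
ee_pos: [0.5456, 0.2949, 0.2401]
tcp_rot: [3.09, 0.56, -0.001]
contact_force: [1.5, 0.2, -2.8]
finger_gap: 0.0456
```

Run:
```python
from h import *
go([.5455,.295,.237])
cv2.imwrite('pics/w13.png',read_camera('wrist')[:,:,::-1])
cv2.imwrite('pics/s13.png',cv2.resize(read_camera('scene')[60:200,270:410,::-1],None,fx=4,fy=4,interpolation=cv2.INTER_CUBIC))
go([.5455,.295,.237])
```

```text
t 20.325 pos [0.5456 0.2949 0.2401] F [ 1.5  0.2 -2.8] gap 0.0456 j [-0.52  0.67 -0.09  1.57  0.08  0.9  -1.85]
tool x [ 0.936  0.351 -0.001] y [ 0.351 -0.936  0.001] z [-0.001 -0.001 -1.   ]
cm tool [-0.01 -0.02  0.31] | 0.31
yaw 0.358 dr [0.001 0.001 0.   ]
t 20.425 pos [0.5457 0.295  0.2402] F [-0.2 -0.3 -2.2] gap 0.0457 j [-0.52  0.67 -0.09  1.57  0.08  0.9  -1.85]
tool x [ 0.936  0.351 -0.001] y [ 0.351 -0.936  0.001] z [-0.    -0.001 -1.   ]
cm tool [-0.01 -0.01  0.32] | 0.32
yaw 0.359 dr [0.001 0.001 0.   ]
```

View pics/w13.png

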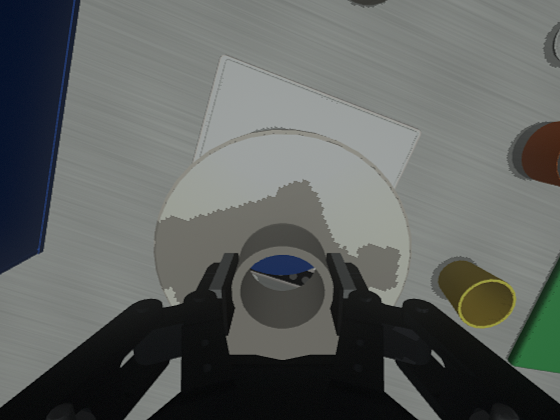

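View pics/s13.png

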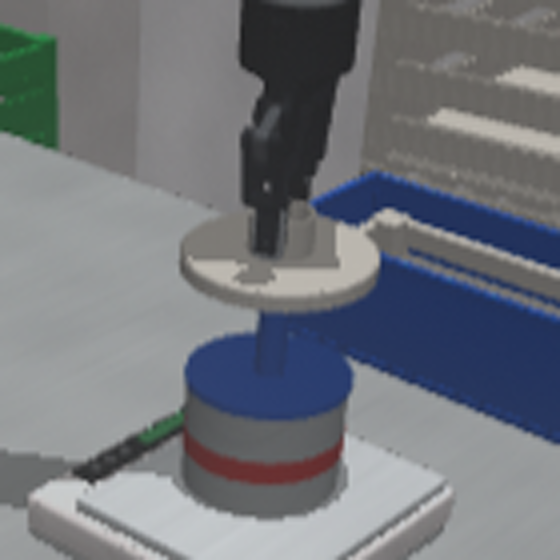

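Run:
```python
from h import *
print(read_state()["qd"].round(4))
print(finish_job())
```

```text
[ 0.0001 -0.0027  0.0007 -0.0025  0.0002 -0.0015  0.0009]
the job is handed in; nothing more can be done
None
```

I carried both lids together by the blue knob and lowered them onto the tub. The inner lid stopped at the predicted seating height, and a small push met firm resistance (about 42 N). I then let go of the knob, gripped the white outer lid by its collar and lifted it alone. The job was handed in at about 20.4 s, with the outer lid still held up.

**Last checks**
- **Outer lid:** it is raised about 94 mm from its nested position, so the skirt should be about 18 mm above the knob top. The tool is level to about 0.001 rad, the collar grip is steady at 45.7 mm, and the arm is practically still.
- **Inner lid and tub:** the last scene picture shows the inner lid flat in the tub, and the tub looks upright. Just after I let go of the knob, the knob and collar were concentric with the mouth to within about 1 mm. I did not measure the tub's position again after that.
- **Jar, weight, cup and can:** my path went above all of them. A picture taken with the lids over the scale showed all four still in place; I did not check them again at the end.

**Disagreement:** the scene camera placed the tub about 6 mm from where the top and wrist cameras did. I used the top and wrist values, which agreed to about 1 mm.

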